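# Catch the falling lid of the hardware case

## Robot

A 6-joint arm with a two-finger parallel gripper is mounted at the origin on the work surface. World frame = base frame: x ahead of the robot, y to its left, z up, the work surface at z = 0. Lengths are in m, angles in rad, forces in N, time in s.
With the tool pointing down it reaches from about 0.2 to 0.875 m from the base axis. Payload 3.4 kg.
Tool frame: the origin (TCP) lies at the very end of the fingers, on their centre line; the grasp point (between the pads) lies behind it (hold_point_z is the z of the grasp point in the tool frame, in m); z points along the fingers, y is the line along which they close (so a half turn about z gives the same grasp; the last joint's range is limited). The gripper opens to 94 mm and grips with 3 to 60 N. Pads are 16 mm wide; open, the fingers measure 119 mm over their backs; the gripper's body (75 mm by 177 mm) begins 78 mm behind the grasp point.
Start: joints at [1.143, 0.276, 1.505, -0, 1.361, -0.121], TCP at [0.174, 0.548, 0.205] pointing down, gripper open.
Joint ranges: [-2.89, 2.89], [-0.75, 2.08], [0.22, 2.7], [-1.18, 4.32], [0.11, 2.71], [-2.7, 2.7]. Speed limits (rad/s): [2.57, 2.57, 3.14, 3.14, 3.14, 3.14].

## Interface

Orientations are given as a unit quaternion [x, y, z, w].
In Python, from station import * gives the robot as it stands.
- The arm moves only by the tool carry_out, never from a script. Its argument "targets" is a list of rows, each an object of numbers: "x", "y", "z": the shift along the tool's x, y, z in m; "wx", "wy", "wz": the turn, a rotation vector about the tool's x, y, z in rad; "jaw": the closure, from -1 (fully open) to 1 (shut). A call has exactly 8 rows; each row is the pose to reach, as a shift and turn from the pose commanded when the call began, along the tool's axes at that moment; what a row does not reach only later rows make up. A row lasts 1/12 s, in which the tool goes at most 41.7 mm and 7.16 degrees, less where a joint would pass 70% of its speed; a pose out of reach is approached as far as the arm can. A call with a gripper value outside its range is refused whole. The fingers move at their own pace and stop on an object; "newtons" is the grip in N (left out, the last holds). Time passes only in rows, so rows that repeat a pose let the fingers close, or fill a call up. It gives the time, the measured TCP pose, the force, the opening and the grip force at its end, in the units of the state.
- sense(): the state, without advancing time (a new reading comes with each control period).
- grab_frame(name): name is "scene" or "top"; returns a dict with "color" (480x640x3 uint8, blue, green, red), "mtx" (3x3 intrinsics, pixels), "origin" and "attitude" of the camera in the world. Camera axes: x right, y down, z forward; pixel columns grow to the right and rows downward; lengths in m; the calibration is good to about 2 mm. A picture is of the moment at which its call begins. There is no depth.
- finish_job(): hands the job in; it is judged then, once.
The state is a dict: "time_s": time; "joint_positions": joint angles; "joint_velocities": joint speeds; "joint_torque": joint torques, N m; "ee_pos": TCP position; "tcp_rot": TCP orientation; "wrist_force": force on the tool from outside, world axes, zero at the start; "ft_torque": the same for the moment, N m; "grip_width": opening from 0.0 (shut) to 1.0 (fully open); "grip_force": force on a finger pad.
Only numpy, scipy, OpenCV 4.12 (cv2) and the standard library are available. Lean on these libraries where they do the work, as an engineer would, in place of code of your own. Each camera call takes 0.05 s, during which the arm holds its last target. There are 200 camera calls.

## Task

Close the grey hardware case on the window-maker's bench without letting its lid bang. With a fingertip, tip the standing lid forward from behind until it falls by itself, let go of it, then get under it and catch it, well before it is shut, on the outside of the fingers under its front lip, and lower it slowly all the way shut. Do not pinch the lid, be gentle with it, leave the things in and around the case where they are, and finish clear of everything.

Things in the scene. Friction and masses are not known exactly. Their poses are not given: they have to be found in the camera images.
- case: grey plastic open case fixed to the bench, 180 mm deep (its x) by 260 mm wide (its y) by 80 mm high, with dividers; origin at the centre of its underside, z up; its front is its -x side (towards the robot's right, give or take 20 degrees); the lid is hinged along its back (+x) top edge. Nothing in it stands above the rim
- lid (a joint): angle of the flat grey lid, rad: 0 shut and level on the rim, 1.57 upright, 1.85 leaning back on its stop. Starts at 1.5 to 1.8; may drift slowly back to the stop. Friction holds it within about 0.15 of upright; tipped below 1.4 it falls shut, damped: some 2.5 to 4 s from 1.2, at 0.4 to 0.7 rad/s near the end, which is a bang. Moving it takes 1 to 3 N at the lip; mass 0.2 to 0.3 kg
- lid_hinge (a point): point on the lid's hinge line, at mid width, level with the case's rim (80 mm above the bench); axes as the lid's: x from lip to hinge, y along the hinge, z out of the lid's outer face
- lid_lip (a point): middle of the lip's front edge, on the lid's underside, 205 mm from the hinge; axes as the lid's. The lid is a 6 mm plate, 180 x 260 mm (outer face 6 mm along +z); its middle carries on as a lip 120 mm wide that juts 25 mm past the case's front wall when shut, so that a finger can stay under the lip, in front of the case, until it is shut
- hammer: claw hammer lying behind the case's hinge side (case's +x side); leave alone; origin on its underside
- offcut: red-brown window-profile offcut, 90 x 50 x 40 mm, beyond the case (case's -y side); leave alone; origin on its underside
- keep: aluminium lock keep, a 50 x 22 x 20 mm block lying inside the case in the front middle bay; leave alone; origin on its underside

How it is judged:
On the way, in this order (a step that is already met when the one before it is completed fails the run):
1. the lid, tipped forward, falls by itself with nothing touching it (contact force between anything else and lid below 0.05 N and velocity of joint lid below -0.08 rad/s and value of joint lid between 0.2 and 1.42 rad), for 0.2 s.
2. the falling lid is caught and carried by the fingers before it is shut (turning slower than 0.25 rad/s, above 0.1 rad) (contact force between the fingers and lid above 0.25 N and velocity of joint lid above -0.25 rad/s and value of joint lid between 0.1 and 1.1 rad), for 0.2 s.
At the end, for the whole second after the job is handed in: the lid is fully shut (within 0.02 rad) and at rest, and the hammer, offcut and keep are within 20 mm of where they were (value of joint lid below 0.02 rad and angular speed of lid below 0.05 rad/s and distance of each of hammer, offcut, keep from where it was at the start of the episode below 0.02 m); the robot touches nothing.
It fails at once if the lid falls or is pushed shut with a bang: faster than 0.25 rad/s within its last 0.1 rad (until 0.025 rad, about 5 mm at the lip) (value of joint lid between 0.025 and 0.1 rad and velocity of joint lid below -0.25 rad/s).
It fails at once if the lid is pinched or struck: more than 18 N between the fingers and the lid (contact force between the fingers and lid above 18 N).
It fails at once if a bystander (hammer, offcut, keep) is moved more than 20 mm or lifted (distance of any of hammer, offcut, keep from where it was at the start of the episode above 0.02 m).
It also fails if it takes over 54 s, if anything falls off the work surface, if the arm or the gripper's body presses on something with over 40 N, if the wrist force passes 120 N, or if a joint passes its speed limit or range.

## Working session

There is one attempt and no reset: what is moved stays moved. The work goes in short steps, Python scripts to look and compute and a tool call to move; the robot and the scene stay as the last step left them, time stands still between calls to the robot, and variables do not carry over. Pictures are saved under pics/ and viewed, at most 10 in all, crops included, and the job is handed in when it is done.

Besides the shell and the picture viewer there is one more tool, called after ">>>" as a command line: name --argument value ..., lists and objects as JSON in quotes. carry_out: Moves the arm, as the interface text tells. Its arguments: {"type":"object","properties":{"targets":{"type":"array"},"newtons":{"type":"number"}},"required":["targets"]}

```bash
mkdir -p pics; ls
python3 - <<'E'
from station import *
import cv2
for n in("scene","top"):
    f=grab_frame(n); cv2.imwrite(f"pics/{n}0.png",f["color"]); print(n,f["mtx"],f["origin"],f["attitude"])
s=sense(); print({k:s[k] for k in("time_s","ee_pos","tcp_rot","wrist_force","grip_width")})
import station; print([k for k in dir(station) if not k.startswith("_")])
E
```

```text
pics
scene [[561.6791099    0.         324.37902241]
 [  0.         561.6791099  239.54996139]
 [  0.           0.           1.        ]] [1.11579287 0.41294769 0.67730425] [ 0.43095419  0.82096249 -0.33545087 -0.1666487 ]
top [[528.82336624   0.         309.87395622]
 [  0.         528.82336624 234.7433975 ]
 [  0.           0.           1.        ]] [0.51558163 0.06593548 0.79684723] [-0.69563263  0.71488777 -0.04826866  0.05196979]
{'time_s': 0.1, 'ee_pos': array([0.17347983, 0.54769791, 0.20474213]), 'tcp_rot': array([ 1.52821790e-01,  9.88253457e-01, -7.50603524e-04, -2.03275204e-04]), 'wrist_force': array([-0.13934558, -0.46813014, -1.29814657]), 'grip_width': 0.9996492812382124}
['Unreachable', 'finish_job', 'grab_frame', 'hold_point_z', 'sense']
```

View pics/scene0.png

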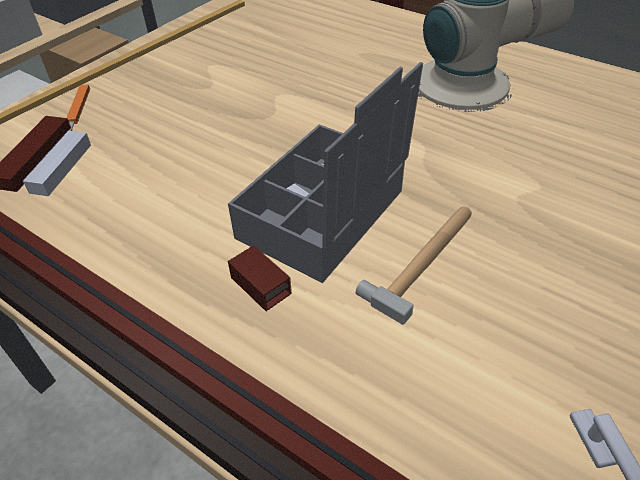

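View pics/top0.png

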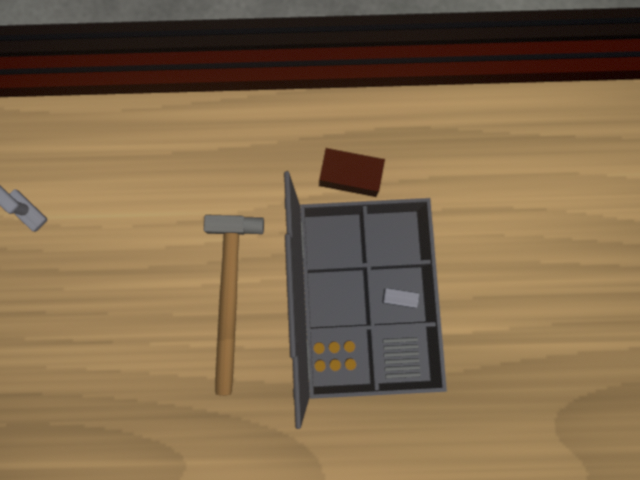

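The scene view shows the standing lid with the lip at its top (about (400,68)–(355,110)), the hammer behind it and the offcut beside it. In the top view the rim's front corners are at about (430,200) and (444,390), the lid's top corners at (287,173) and (298,427), and the hammer at about (228,300).

```bash
cat > h.py <<'E'
import numpy as np
from scipy.spatial.transform import Rotation as R
def ray(f,px):
    d=R.from_quat(f["attitude"]).apply(np.linalg.inv(f["mtx"])@[*px,1.]); return np.array(f["origin"]),d
def onz(f,px,z):
    o,d=ray(f,px); return o+d*(z-o[2])/d[2]
def rel(p0,q0,p,q):
    "shift and turn from pose 0 to pose 1 in tool axes"
    r0=R.from_quat(q0); return r0.inv().apply(np.array(p)-p0),(r0.inv()*R.from_quat(q)).as_rotvec()
E
python3 - <<'E'
from station import *; from h import *
np.set_printoptions(precision=4,suppress=True)
print("hold",hold_point_z)
t=grab_frame("top"); s=grab_frame("scene")
for n,p,z in [("frontfar",(430,200),.08),("frontnear",(445,390),.08),("lidtopfar",(287,173),.257),("lidtopnear",(298,427),.257),("liptop?",(290,300),.28),("hammer",(228,300),.02)]: print(n,onz(t,p,z))
# scene: lid outer bottom corner on bench (323,280)
print("backfar bench",onz(s,(323,280),0),"frontfar rim",onz(s,(229,205),.08))
for z in(.25,.26,.28,.29): print(z,onz(s,(421,66),z),onz(s,(401,68),z))
E
```

```text
hold -0.0188
frontfar [ 0.6618 -0.0987  0.08  ]
frontnear [ 0.4074 -0.1034  0.08  ]
lidtopfar [0.6588 0.09   0.257 ]
lidtopnear [0.4027 0.0845 0.257 ]
liptop? [0.526  0.0886 0.28  ]
hammer [0.5337 0.1906 0.02  ]
backfar bench [0.6594 0.0783 0.    ] frontfar rim [ 0.6709 -0.0931  0.08  ]
0.25 [0.404  0.0838 0.25  ] [0.4256 0.0618 0.25  ]
0.26 [0.4206 0.0915 0.26  ] [0.4417 0.07   0.26  ]
0.28 [0.454 0.107 0.28 ] [0.474  0.0865 0.28  ]
0.29 [0.4706 0.1147 0.29  ] [0.4902 0.0947 0.29  ]
```

Run:
```python
import cv2
a=cv2.imread("pics/top0.png")[150:450,260:460]; b=cv2.imread("pics/scene0.png")[50:290,220:430]
a=cv2.resize(a,None,fx=2,fy=2,interpolation=3); b=cv2.resize(b,None,fx=1.9,fy=2.0,interpolation=3)
import numpy as np
c=np.zeros((600,800,3),np.uint8); c[:600,:400]=a[:600]; c[:480,401:800]=b[:480,:399]; cv2.imwrite("pics/c1.png",c)
```

```text
(no output)
```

View pics/c1.png

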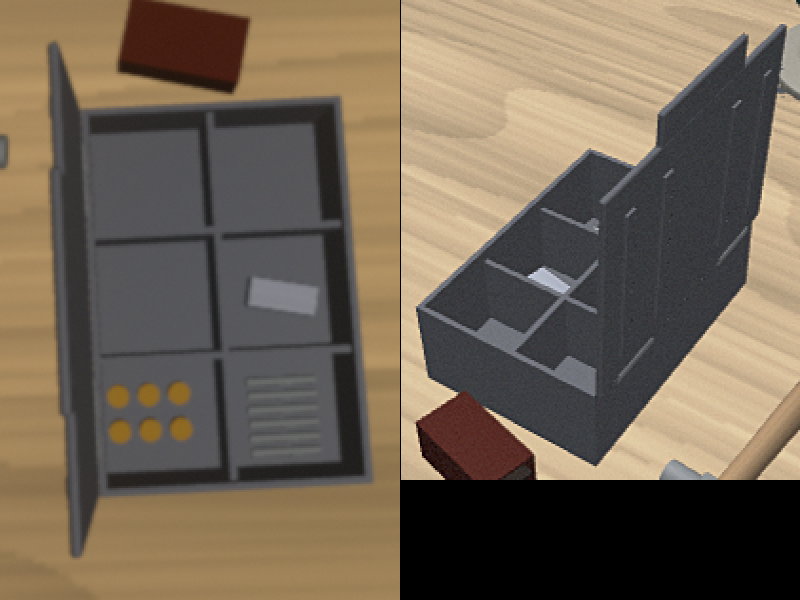

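Zoomed crop: the lip spans rows 235–355 of the top image, so its middle is at x≈0.53. The case is square to the world within about 1°: front wall at y≈-0.101, hinge at y≈0.079, lid near 1.6 rad. First I go behind the lid with the fingers shut.

```bash
cat >> h.py <<'E'
def pose(y,z,pitch,x=0.53):
    "tool pitched down by pitch deg, pointing +y; 90 = straight down; tool y = world x"
    a=np.radians(pitch); zt=np.array([0,np.cos(a),-np.sin(a)]); yt=np.array([1.,0,0])
    return [x,y,z],R.from_matrix(np.c_[np.cross(yt,zt),yt,zt]).as_quat()
def show(*ps):
    from station import sense
    s=sense(); print("t",round(s["time_s"],2),"tcp",np.round(s["ee_pos"],4),"q",np.round(s["tcp_rot"],3),"j",np.round(s["joint_positions"],2),"F",np.round(s["wrist_force"],1))
    for p in ps:
        d,w=rel(s["ee_pos"],s["tcp_rot"],*pose(*p)); print(p,"xyz",np.round(d,3),"w",np.round(w,3))
E
python3 -c "
from h import *; show((.16,.30,90))"
```

```text
t 0.2 tcp [0.1735 0.5479 0.2049] q [ 0.153  0.988 -0.001 -0.   ] j [ 1.14  0.28  1.51 -0.    1.36 -0.12] F [ 0.5  0.5 -0.5]
(0.16, 0.3, 90) xyz [-0.457 -0.262 -0.095] w [-1.000e-03  1.000e-03  1.264e+00]
```

>>> carry_out --targets '[{"x":-0.457,"y":-0.262,"z":-0.095,"wz":1.264,"jaw":1},{"x":-0.457,"y":-0.262,"z":-0.095,"wz":1.264,"jaw":1},{"x":-0.457,"y":-0.262,"z":-0.095,"wz":1.264,"jaw":1},{"x":-0.457,"y":-0.262,"z":-0.095,"wz":1.264,"jaw":1},{"x":-0.457,"y":-0.262,"z":-0.095,"wz":1.264,"jaw":1},{"x":-0.457,"y":-0.262,"z":-0.095,"wz":1.264,"jaw":1},{"x":-0.457,"y":-0.262,"z":-0.095,"wz":1.264,"jaw":1},{"x":-0.457,"y":-0.262,"z":-0.095,"wz":1.264,"jaw":1}]' --newtons 5

```text
validation failed for argument at $.ta...
```

```bash
python3 -c "
from h import *; show((.16,.30,90))"
```

```text
t 0.2 tcp [0.1735 0.5479 0.2049] q [ 0.153  0.988 -0.001 -0.   ] j [ 1.14  0.28  1.51 -0.    1.36 -0.12] F [ 0.5  0.5 -0.5]
(0.16, 0.3, 90) xyz [-0.457 -0.262 -0.095] w [-1.000e-03  1.000e-03  1.264e+00]
```

>>> carry_out --targets '[{"x":-0.457,"y":-0.262,"z":-0.095,"wx":0,"wy":0,"wz":1.264,"jaw":1},{"x":-0.457,"y":-0.262,"z":-0.095,"wx":0,"wy":0,"wz":1.264,"jaw":1},{"x":-0.457,"y":-0.262,"z":-0.095,"wx":0,"wy":0,"wz":1.264,"jaw":1},{"x":-0.457,"y":-0.262,"z":-0.095,"wx":0,"wy":0,"wz":1.264,"jaw":1},{"x":-0.457,"y":-0.262,"z":-0.095,"wx":0,"wy":0,"wz":1.264,"jaw":1},{"x":-0.457,"y":-0.262,"z":-0.095,"wx":0,"wy":0,"wz":1.264,"jaw":1},{"x":-0.457,"y":-0.262,"z":-0.095,"wx":0,"wy":0,"wz":1.264,"jaw":1},{"x":-0.457,"y":-0.262,"z":-0.095,"wx":0,"wy":0,"wz":1.264,"jaw":1}]' --newtons 5

```text
time_s: 0.87
ee_pos: [0.3965, 0.305, 0.265]
tcp_rot: [0.61, 0.792, 0.0, -0.0]
wrist_force: [0.1, 1.1, 0.2]
grip_width: 0.472
grip_force: 0.0
```

```bash
python3 -c "
from h import *; show((.16,.30,90),(.05,.37,90),(-.2,.3,20))"
```

```text
t 0.87 tcp [0.3965 0.305  0.265 ] q [ 0.61   0.792  0.    -0.   ] j [0.52 0.13 1.55 0.   1.46 0.26] F [0.1 1.1 0.2]
(0.16, 0.3, 90) xyz [-0.174  0.092 -0.035] w [ 0.    -0.     0.258]
(0.05, 0.37, 90) xyz [-0.281  0.064 -0.105] w [ 0.    -0.     0.258]
(-0.2, 0.3, 20) xyz [-0.522  0.    -0.035] w [-0.157  1.214  0.225]
```

>>> carry_out --targets '[{"x":-0.174,"y":0.092,"z":-0.11,"wx":0,"wy":0,"wz":0.258,"jaw":1},{"x":-0.174,"y":0.092,"z":-0.11,"wx":0,"wy":0,"wz":0.258,"jaw":1},{"x":-0.174,"y":0.092,"z":-0.11,"wx":0,"wy":0,"wz":0.258,"jaw":1},{"x":-0.174,"y":0.092,"z":-0.11,"wx":0,"wy":0,"wz":0.258,"jaw":1},{"x":-0.174,"y":0.092,"z":-0.11,"wx":0,"wy":0,"wz":0.258,"jaw":1},{"x":-0.174,"y":0.092,"z":-0.11,"wx":0,"wy":0,"wz":0.258,"jaw":1},{"x":-0.174,"y":0.092,"z":-0.11,"wx":0,"wy":0,"wz":0.258,"jaw":1},{"x":-0.174,"y":0.092,"z":-0.11,"wx":0,"wy":0,"wz":0.258,"jaw":1}]' --newtons 5

```text
time_s: 1.53
ee_pos: [0.5302, 0.1623, 0.3743]
tcp_rot: [0.706, 0.709, -0.0, -0.001]
wrist_force: [-0.3, 0.6, 0.2]
grip_width: 0.009
grip_force: 0.0
```

```bash
python3 -c "
from h import *; show((.05,.37,90),(-.12,.35,50),(-.2,.3,20),(-.2,.22,20))"
```

```text
t 1.53 tcp [0.5302 0.1623 0.3743] q [ 0.706  0.709 -0.    -0.001] j [0.17 0.2  1.2  0.   1.74 0.17] F [-0.3  0.6  0.2]
(0.05, 0.37, 90) xyz [-0.112 -0.001  0.004] w [-0.001 -0.001  0.004]
(-0.12, 0.35, 50) xyz [-0.282 -0.001  0.024] w [-0.002  0.698  0.004]
(-0.2, 0.3, 20) xyz [-0.362 -0.002  0.074] w [-0.003  1.221  0.003]
(-0.2, 0.22, 20) xyz [-0.362 -0.002  0.154] w [-0.003  1.221  0.003]
```

>>> carry_out --targets '[{"x":-0.362,"y":0,"z":0.06,"wx":0,"wy":1.22,"wz":0,"jaw":1},{"x":-0.362,"y":0,"z":0.06,"wx":0,"wy":1.22,"wz":0,"jaw":1},{"x":-0.362,"y":0,"z":0.06,"wx":0,"wy":1.22,"wz":0,"jaw":1},{"x":-0.362,"y":0,"z":0.06,"wx":0,"wy":1.22,"wz":0,"jaw":1},{"x":-0.362,"y":0,"z":0.06,"wx":0,"wy":1.22,"wz":0,"jaw":1},{"x":-0.362,"y":0,"z":0.06,"wx":0,"wy":1.22,"wz":0,"jaw":1},{"x":-0.362,"y":0,"z":0.06,"wx":0,"wy":1.22,"wz":0,"jaw":1},{"x":-0.362,"y":0,"z":0.06,"wx":0,"wy":1.22,"wz":0,"jaw":1}]'

```text
time_s: 2.2
ee_pos: [0.5312, -0.1557, 0.3225]
tcp_rot: [0.623, 0.627, 0.329, -0.331]
wrist_force: [1.4, 0.7, -0.2]
grip_width: 0.008
grip_force: 0.0
```

```bash
python3 -c "
from h import *; show((-.2,.3,20),(-.2,.189,20),(-.12,.189,20))"
```

```text
t 2.2 tcp [ 0.5312 -0.1557  0.3225] q [ 0.623  0.627  0.329 -0.331] j [-0.83  0.52  1.25  0.69  2.08 -0.71] F [ 1.4  0.7 -0.2]
(-0.2, 0.3, 20) xyz [-0.044 -0.001 -0.024] w [-0.005  0.25   0.004]
(-0.2, 0.189, 20) xyz [-0.135 -0.002  0.039] w [-0.005  0.25   0.004]
(-0.12, 0.189, 20) xyz [-0.09  -0.001  0.105] w [-0.005  0.25   0.004]
```

>>> carry_out --targets '[{"x":-0.135,"y":0,"z":0.039,"wx":0,"wy":0.25,"wz":0,"jaw":1},{"x":-0.135,"y":0,"z":0.039,"wx":0,"wy":0.25,"wz":0,"jaw":1},{"x":-0.135,"y":0,"z":0.039,"wx":0,"wy":0.25,"wz":0,"jaw":1},{"x":-0.21,"y":0,"z":0.14,"wx":0,"wy":0.25,"wz":0,"jaw":1},{"x":-0.21,"y":0,"z":0.14,"wx":0,"wy":0.25,"wz":0,"jaw":1},{"x":-0.21,"y":0,"z":0.14,"wx":0,"wy":0.25,"wz":0,"jaw":1},{"x":-0.21,"y":0,"z":0.14,"wx":0,"wy":0.25,"wz":0,"jaw":1},{"x":-0.21,"y":0,"z":0.14,"wx":0,"wy":0.25,"wz":0,"jaw":1}]'

```text
time_s: 2.87
ee_pos: [0.5305, -0.1562, 0.0674]
tcp_rot: [0.578, 0.58, 0.401, -0.409]
wrist_force: [-0.5, -0.5, 0.6]
grip_width: 0.003
grip_force: 0.0
```

```bash
python3 -c "
from h import *; show((-.2,.32,50),(-.16,.35,50))
from station import grab_frame; import cv2
a=grab_frame('scene')['color'];b=grab_frame('top')['color']
cv2.imwrite('pics/d.png',cv2.resize(cv2.hconcat([a,b]),(800,300)))"
```

```text
t 2.87 tcp [ 0.5305 -0.1562  0.0674] q [ 0.578  0.58   0.401 -0.409] j [-0.87  0.88  1.46  0.67  1.85 -1.07] F [-0.5 -0.5  0.6]
(-0.2, 0.32, 50) xyz [ 0.222 -0.003 -0.128] w [-0.012 -0.523 -0.001]
(-0.16, 0.35, 50) xyz [ 0.264 -0.003 -0.1  ] w [-0.012 -0.523 -0.001]
```

View pics/d.png

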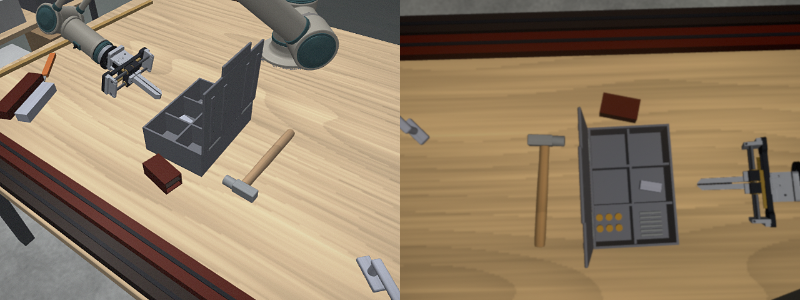

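The picture shows the gripper in front of the case at fingertip px (475,294) in the top view, with lid and bystanders untouched. The catch pose can be reached. Now back behind the lid.

>>> carry_out --targets '[{"x":0.222,"y":0,"z":-0.128,"wx":0,"wy":-0.523,"wz":0,"jaw":1},{"x":0.222,"y":0,"z":-0.128,"wx":0,"wy":-0.523,"wz":0,"jaw":1},{"x":0.222,"y":0,"z":-0.128,"wx":0,"wy":-0.523,"wz":0,"jaw":1},{"x":0.222,"y":0,"z":-0.128,"wx":0,"wy":-0.523,"wz":0,"jaw":1},{"x":0.264,"y":0,"z":-0.1,"wx":0,"wy":-0.523,"wz":0,"jaw":1},{"x":0.28,"y":0,"z":-0.105,"wx":0,"wy":-0.523,"wz":0,"jaw":1},{"x":0.28,"y":0,"z":-0.105,"wx":0,"wy":-0.523,"wz":0,"jaw":1},{"x":0.28,"y":0,"z":-0.105,"wx":0,"wy":-0.523,"wz":0,"jaw":1}]'

```text
time_s: 3.63
ee_pos: [0.5315, -0.1584, 0.3791]
tcp_rot: [0.661, 0.671, 0.24, -0.234]
wrist_force: [0.1, 0.9, 0.6]
grip_width: 0.008
grip_force: 0.0
```

```bash
python3 -c "
from h import *; show((.14,.37,90),(.14,.35,90))"
```

```text
t 3.63 tcp [ 0.5315 -0.1584  0.3791] q [ 0.661  0.671  0.24  -0.234] j [-0.76  0.39  1.13  0.55  2.06 -0.61] F [0.1 0.9 0.6]
(0.14, 0.37, 90) xyz [0.226 0.001 0.195] w [ 0.009 -0.683  0.014]
(0.14, 0.35, 90) xyz [0.213 0.001 0.211] w [ 0.009 -0.683  0.014]
```

>>> carry_out --targets '[{"x":0.226,"y":0.001,"z":0.195,"wx":0.009,"wy":-0.683,"wz":0.014,"jaw":1},{"x":0.226,"y":0.001,"z":0.195,"wx":0.009,"wy":-0.683,"wz":0.014,"jaw":1},{"x":0.226,"y":0.001,"z":0.195,"wx":0.009,"wy":-0.683,"wz":0.014,"jaw":1},{"x":0.226,"y":0.001,"z":0.195,"wx":0.009,"wy":-0.683,"wz":0.014,"jaw":1},{"x":0.226,"y":0.001,"z":0.195,"wx":0.009,"wy":-0.683,"wz":0.014,"jaw":1},{"x":0.226,"y":0.001,"z":0.195,"wx":0.009,"wy":-0.683,"wz":0.014,"jaw":1},{"x":0.226,"y":0.001,"z":0.195,"wx":0.009,"wy":-0.683,"wz":0.014,"jaw":1},{"x":0.226,"y":0.001,"z":0.195,"wx":0.009,"wy":-0.683,"wz":0.014,"jaw":1}]'

```text
time_s: 4.3
ee_pos: [0.5285, 0.145, 0.3653]
tcp_rot: [0.705, 0.709, 0.001, -0.009]
wrist_force: [0.1, -0.7, -0.5]
grip_width: 0.006
grip_force: 0.0
```

```bash
python3 -c "
from h import *; show((.14,.25,90),(.11,.25,90))
from station import grab_frame; import cv2
b=grab_frame('top')['color']; cv2.imwrite('pics/e.png',cv2.resize(b[150:450,240:440],(400,600)))"
```

```text
t 4.3 tcp [0.5285 0.145  0.3653] q [ 0.705  0.709  0.001 -0.009] j [0.13 0.19 1.23 0.01 1.72 0.13] F [ 0.1 -0.7 -0.5]
(0.14, 0.25, 90) xyz [-0.007  0.003  0.115] w [-0.011 -0.013  0.005]
(0.11, 0.25, 90) xyz [-0.037  0.003  0.115] w [-0.011 -0.013  0.005]
```

View pics/e.png

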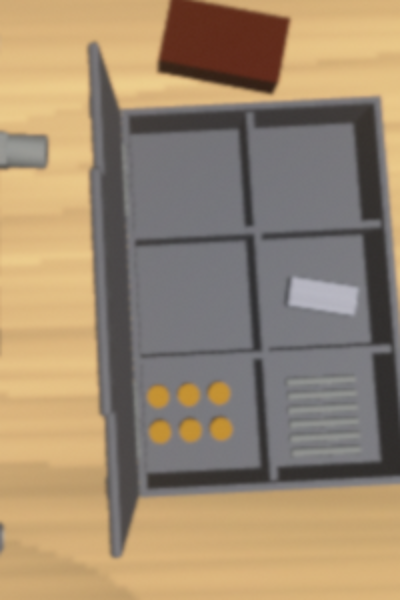

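>>> carry_out --targets '[{"x":-0.007,"y":0.002,"z":0.03,"wx":-0.011,"wy":-0.013,"wz":0.005,"jaw":1},{"x":-0.007,"y":0.002,"z":0.06,"wx":-0.011,"wy":-0.013,"wz":0.005,"jaw":1},{"x":-0.007,"y":0.002,"z":0.09,"wx":-0.011,"wy":-0.013,"wz":0.005,"jaw":1},{"x":-0.007,"y":0.002,"z":0.115,"wx":-0.011,"wy":-0.013,"wz":0.005,"jaw":1},{"x":-0.013,"y":0.002,"z":0.115,"wx":-0.011,"wy":-0.013,"wz":0.005,"jaw":1},{"x":-0.019,"y":0.002,"z":0.115,"wx":-0.011,"wy":-0.013,"wz":0.005,"jaw":1},{"x":-0.025,"y":0.002,"z":0.115,"wx":-0.011,"wy":-0.013,"wz":0.005,"jaw":1},{"x":-0.03,"y":0.002,"z":0.115,"wx":-0.011,"wy":-0.013,"wz":0.005,"jaw":1}]'

```text
time_s: 5.02
ee_pos: [0.5326, 0.1074, 0.2499]
tcp_rot: [0.711, 0.704, -0.001, 0.002]
wrist_force: [0.8, 0.3, 0.3]
grip_width: -0.001
grip_force: 0.0
```

```bash
python3 -c "
from h import *; show((.05,.25,90))"
```

```text
t 5.02 tcp [0.5326 0.1074 0.2499] q [ 0.711  0.704 -0.001  0.002] j [ 0.07  0.21  1.49 -0.    1.44  0.08] F [0.8 0.3 0.3]
(0.05, 0.25, 90) xyz [-0.057 -0.002  0.   ] w [ 0.001  0.004 -0.01 ]
```

>>> carry_out --targets '[{"x":-0.007,"y":0,"z":0,"wx":0,"wy":0,"wz":0,"jaw":1},{"x":-0.014,"y":0,"z":0,"wx":0,"wy":0,"wz":0,"jaw":1},{"x":-0.022,"y":0,"z":0,"wx":0,"wy":0,"wz":0,"jaw":1},{"x":-0.03,"y":0,"z":0,"wx":0,"wy":0,"wz":0,"jaw":1},{"x":-0.038,"y":0,"z":0,"wx":0,"wy":0,"wz":0,"jaw":1},{"x":-0.046,"y":0,"z":0,"wx":0,"wy":0,"wz":0,"jaw":1},{"x":-0.054,"y":0,"z":0,"wx":0,"wy":0,"wz":0,"jaw":1},{"x":-0.062,"y":0,"z":0,"wx":0,"wy":0,"wz":0,"jaw":1}]'

```text
time_s: 5.68
ee_pos: [0.5302, 0.0463, 0.2472]
tcp_rot: [0.71, 0.704, -0.003, -0.0]
wrist_force: [0.2, 1.8, -0.2]
grip_width: 0.004
grip_force: 0.6
```

```bash
python3 -c "
from h import *; show((.07,.30,90),(.05,.37,90),(-.12,.36,55),(-.2,.32,20))"
```

```text
t 5.68 tcp [0.5302 0.0463 0.2472] q [ 0.71   0.704 -0.003 -0.   ] j [-0.04  0.19  1.51 -0.    1.44 -0.03] F [ 0.2  1.8 -0.2]
(0.07, 0.3, 90) xyz [ 0.023 -0.001 -0.053] w [-0.004  0.004 -0.008]
(0.05, 0.37, 90) xyz [ 0.003 -0.001 -0.123] w [-0.004  0.004 -0.008]
(-0.12, 0.36, 55) xyz [-0.167  0.001 -0.112] w [-0.002  0.615 -0.009]
(-0.2, 0.32, 20) xyz [-0.247  0.001 -0.072] w [ 1.000e-03  1.226e+00 -1.000e-02]
```

>>> carry_out --targets '[{"x":0.015,"y":0,"z":-0.03,"wx":0,"wy":0,"wz":0,"jaw":1},{"x":0.015,"y":0,"z":-0.07,"wx":0,"wy":0,"wz":0,"jaw":1},{"x":0.005,"y":0,"z":-0.11,"wx":0,"wy":0.12,"wz":0,"jaw":1},{"x":-0.035,"y":0,"z":-0.115,"wx":0,"wy":0.24,"wz":0,"jaw":1},{"x":-0.075,"y":0,"z":-0.115,"wx":0,"wy":0.36,"wz":0,"jaw":1},{"x":-0.115,"y":0,"z":-0.115,"wx":0,"wy":0.48,"wz":0,"jaw":1},{"x":-0.155,"y":0,"z":-0.115,"wx":0,"wy":0.6,"wz":0,"jaw":1},{"x":-0.195,"y":0,"z":-0.11,"wx":0,"wy":0.72,"wz":0,"jaw":1}]'

```text
time_s: 6.35
ee_pos: [0.5287, -0.151, 0.3601]
tcp_rot: [0.665, 0.659, 0.25, -0.247]
wrist_force: [1.6, 0.8, 0.6]
grip_width: 0.004
grip_force: 0.0
```

```bash
cat >> h.py <<'E'
def theta(c):
    "lip edge column in the top view near the lip's row -> lid angle; c=(col,row)"
    from station import grab_frame
E
python3 -c "
from h import *; show((-.2,.3,20),(-.19,.2,20),(-.12,.17,20))
from station import grab_frame; import cv2
a=grab_frame('scene')['color'];b=grab_frame('top')['color']
cv2.imwrite('pics/g.png',cv2.resize(cv2.hconcat([a,b]),(800,300)))"
```

```text
t 6.35 tcp [ 0.5287 -0.151   0.3601] q [ 0.665  0.659  0.25  -0.247] j [-0.76  0.39  1.19  0.57  2.03 -0.62] F [1.6 0.8 0.6]
(-0.2, 0.3, 20) xyz [-0.076  0.002  0.013] w [ 0.009  0.504 -0.004]
(-0.19, 0.2, 20) xyz [-0.135  0.001  0.095] w [ 0.009  0.504 -0.004]
(-0.12, 0.17, 20) xyz [-0.102  0.001  0.164] w [ 0.009  0.504 -0.004]
```

View pics/g.png

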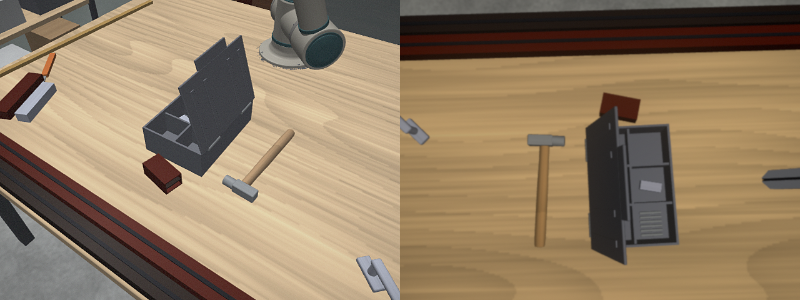

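The lid, clear of the arm, is falling by itself: in the right half its lip is at about (619,185), roughly 1.2 rad. The gripper is at the far right. Now get under it.

>>> carry_out --targets '[{"x":-0.04,"y":0,"z":0.02,"wx":0.005,"wy":0.12,"wz":0,"jaw":1},{"x":-0.075,"y":0,"z":0.04,"wx":0.005,"wy":0.24,"wz":0,"jaw":1},{"x":-0.105,"y":0.001,"z":0.068,"wx":0.005,"wy":0.36,"wz":0,"jaw":1},{"x":-0.135,"y":0.001,"z":0.095,"wx":0.005,"wy":0.48,"wz":0,"jaw":1},{"x":-0.125,"y":0.001,"z":0.12,"wx":0.009,"wy":0.504,"wz":0,"jaw":1},{"x":-0.112,"y":0.001,"z":0.145,"wx":0.009,"wy":0.504,"wz":0,"jaw":1},{"x":-0.102,"y":0.001,"z":0.164,"wx":0.009,"wy":0.504,"wz":0,"jaw":1},{"x":-0.102,"y":0.001,"z":0.164,"wx":0.009,"wy":0.504,"wz":0,"jaw":1}]'

```text
time_s: 7.12
ee_pos: [0.5284, -0.1138, 0.1654]
tcp_rot: [0.581, 0.576, 0.402, -0.411]
wrist_force: [-0.1, -0.9, 0.4]
grip_width: 0.003
grip_force: 0.0
```

```bash
python3 -c "
from h import *; show((-.06,.18,20),(-.075,.15,20),(-.085,.14,20))
from station import grab_frame; import cv2
a=grab_frame('scene')['color'];b=grab_frame('top')['color']
cv2.imwrite('pics/g2.png',cv2.resize(cv2.hconcat([a,b]),(800,300)))"
```

```text
t 7.12 tcp [ 0.5284 -0.1138  0.1654] q [ 0.581  0.576  0.402 -0.411] j [-0.83  0.73  1.51  0.73  1.92 -0.96] F [-0.1 -0.9  0.4]
(-0.06, 0.18, 20) xyz [0.032 0.001 0.046] w [-0.007 -0.004 -0.013]
(-0.075, 0.15, 20) xyz [-0.001  0.002  0.042] w [-0.007 -0.004 -0.013]
(-0.085, 0.14, 20) xyz [-0.014  0.002  0.036] w [-0.007 -0.004 -0.013]
```

View pics/g2.png

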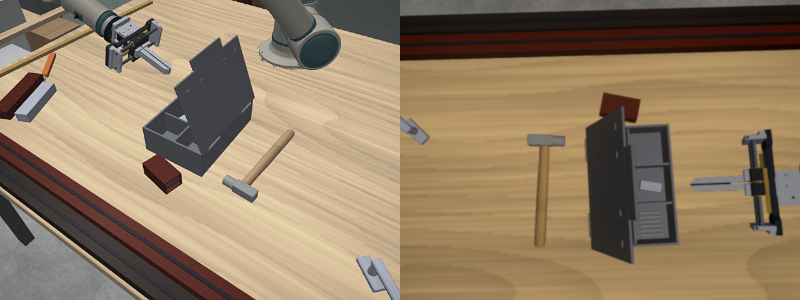

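The lid is at about 1.15 rad (lip tip at (637,185) right half), with the fingertip in front and below. Moving under the lip.

>>> carry_out --targets '[{"x":0.01,"y":0,"z":0.015,"wx":0,"wy":0,"wz":0,"jaw":1},{"x":0.02,"y":0,"z":0.03,"wx":0,"wy":0,"wz":0,"jaw":1},{"x":0.032,"y":0,"z":0.046,"wx":0,"wy":0,"wz":0,"jaw":1},{"x":0.032,"y":0,"z":0.046,"wx":0,"wy":0,"wz":0,"jaw":1},{"x":0.032,"y":0,"z":0.046,"wx":0,"wy":0,"wz":0,"jaw":1},{"x":0.032,"y":0,"z":0.046,"wx":0,"wy":0,"wz":0,"jaw":1},{"x":0.032,"y":0,"z":0.046,"wx":0,"wy":0,"wz":0,"jaw":1},{"x":0.032,"y":0,"z":0.046,"wx":0,"wy":0,"wz":0,"jaw":1}]'

```text
time_s: 7.88
ee_pos: [0.5305, -0.0639, 0.1817]
tcp_rot: [0.582, 0.578, 0.403, -0.407]
wrist_force: [-0.3, -0.1, -0.3]
grip_width: 0.004
grip_force: 0.0
```

```bash
python3 -c "
from h import *; show((-.06,.18,20),(-.085,.14,20))
from station import grab_frame; import cv2
a=grab_frame('scene')['color'];b=grab_frame('top')['color']
cv2.imwrite('pics/g3.png',cv2.resize(cv2.hconcat([a,b]),(800,300)))"
```

```text
t 7.88 tcp [ 0.5305 -0.0639  0.1817] q [ 0.582  0.578  0.403 -0.407] j [-0.78  0.67  1.58  0.77  1.87 -0.95] F [-0.3 -0.1 -0.3]
(-0.06, 0.18, 20) xyz [-0.    -0.001  0.004] w [-0.001  0.003 -0.008]
(-0.085, 0.14, 20) xyz [-0.046 -0.    -0.005] w [-0.001  0.003 -0.008]
```

View pics/g3.png

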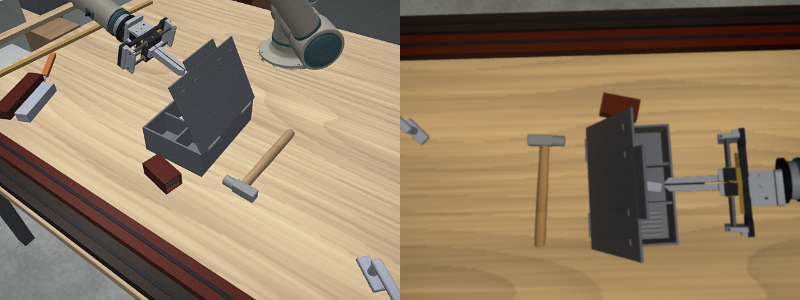

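The lid is at about 1.05 rad with the fingertip (px (663,184), right half) just in front of and below the lip. I hold here and let it land.

>>> carry_out --targets '[{"x":0,"y":0,"z":0.002,"wx":0,"wy":0,"wz":0,"jaw":1},{"x":0,"y":0,"z":0.002,"wx":0,"wy":0,"wz":0,"jaw":1},{"x":0,"y":0,"z":0.002,"wx":0,"wy":0,"wz":0,"jaw":1},{"x":0,"y":0,"z":0.002,"wx":0,"wy":0,"wz":0,"jaw":1},{"x":0,"y":0,"z":0.002,"wx":0,"wy":0,"wz":0,"jaw":1},{"x":0,"y":0,"z":0.002,"wx":0,"wy":0,"wz":0,"jaw":1},{"x":0,"y":0,"z":0.002,"wx":0,"wy":0,"wz":0,"jaw":1},{"x":0,"y":0,"z":0.002,"wx":0,"wy":0,"wz":0,"jaw":1}]'

```text
time_s: 8.65
ee_pos: [0.5302, -0.0608, 0.1812]
tcp_rot: [0.581, 0.578, 0.403, -0.407]
wrist_force: [-0.1, -0.4, -0.0]
grip_width: 0.004
grip_force: 0.0
```

>>> carry_out --targets '[{"x":0,"y":0,"z":0,"wx":0,"wy":0,"wz":0,"jaw":1},{"x":0,"y":0,"z":0,"wx":0,"wy":0,"wz":0,"jaw":1},{"x":0,"y":0,"z":0,"wx":0,"wy":0,"wz":0,"jaw":1},{"x":0,"y":0,"z":0,"wx":0,"wy":0,"wz":0,"jaw":1},{"x":0,"y":0,"z":0,"wx":0,"wy":0,"wz":0,"jaw":1},{"x":0,"y":0,"z":0,"wx":0,"wy":0,"wz":0,"jaw":1},{"x":0,"y":0,"z":0,"wx":0,"wy":0,"wz":0,"jaw":1},{"x":0,"y":0,"z":0,"wx":0,"wy":0,"wz":0,"jaw":1}]'

```text
time_s: 9.32
ee_pos: [0.5302, -0.0608, 0.1812]
tcp_rot: [0.581, 0.578, 0.403, -0.407]
wrist_force: [0.0, -0.5, -0.1]
grip_width: 0.004
grip_force: 0.0
```

```bash
python3 -c "
from h import *; show((-.075,.16,20),(-.085,.14,20))
from station import grab_frame; import cv2
a=grab_frame('scene')['color'];b=grab_frame('top')['color']
cv2.imwrite('pics/g4.png',cv2.resize(cv2.hconcat([a,b]),(800,300)))"
```

```text
t 9.32 tcp [ 0.5302 -0.0608  0.1812] q [ 0.581  0.578  0.403 -0.407] j [-0.78  0.67  1.59  0.77  1.87 -0.95] F [ 0.  -0.5 -0.1]
(-0.075, 0.16, 20) xyz [-0.025 -0.    -0.006] w [-0.002  0.002 -0.008]
(-0.085, 0.14, 20) xyz [-0.047  0.    -0.009] w [-0.002  0.002 -0.008]
```

View pics/g4.png

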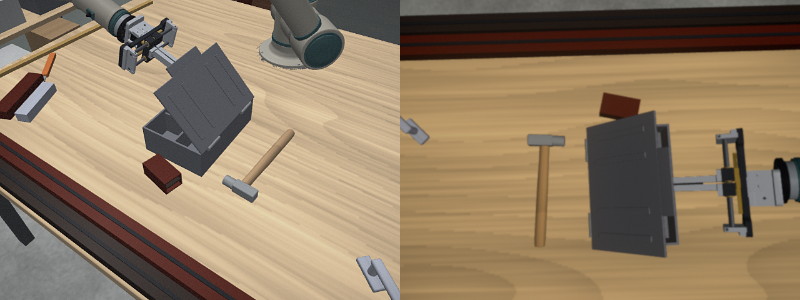

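The lid is at about 0.72 rad, its lip (673,183, right half) over the finger and about to land. One more hold.

>>> carry_out --targets '[{"x":0,"y":0,"z":0,"wx":0,"wy":0,"wz":0,"jaw":1},{"x":0,"y":0,"z":0,"wx":0,"wy":0,"wz":0,"jaw":1},{"x":0,"y":0,"z":0,"wx":0,"wy":0,"wz":0,"jaw":1},{"x":0,"y":0,"z":0,"wx":0,"wy":0,"wz":0,"jaw":1},{"x":0,"y":0,"z":0,"wx":0,"wy":0,"wz":0,"jaw":1},{"x":0,"y":0,"z":0,"wx":0,"wy":0,"wz":0,"jaw":1},{"x":0,"y":0,"z":0,"wx":0,"wy":0,"wz":0,"jaw":1},{"x":0,"y":0,"z":0,"wx":0,"wy":0,"wz":0,"jaw":1}]'

```text
time_s: 10.08
ee_pos: [0.5302, -0.0609, 0.1811]
tcp_rot: [0.582, 0.578, 0.403, -0.407]
wrist_force: [1.2, -0.7, -1.1]
grip_width: 0.003
grip_force: 0.6
```

Run:
```python
from h import *
for th in(.6,.5,.4,.3,.25,.2,.15,.1,.05,0):
    y=min(.079-.187*np.cos(th),0)
    y=max(.079-.205*np.cos(th)+.017,-.108); print(th,round(y,4),"tcp z",round(.08+(.079-y)*np.tan(th)-.0085,4))
show((-.075,.164,20),(-.085,.143,20))
from station import grab_frame; import cv2
b=grab_frame('top')['color']; print(b[290,400:470:3].mean(1).round())
```

```text
0.6 -0.0732 tcp z 0.1756
0.5 -0.0839 tcp z 0.1605
0.4 -0.0928 tcp z 0.1441
0.3 -0.0998 tcp z 0.1268
0.25 -0.1026 tcp z 0.1179
0.2 -0.1049 tcp z 0.1088
0.15 -0.1067 tcp z 0.0996
0.1 -0.108 tcp z 0.0903
0.05 -0.108 tcp z 0.0809
0 -0.108 tcp z 0.0715
t 10.08 tcp [ 0.5302 -0.0609  0.1811] q [ 0.582  0.578  0.403 -0.407] j [-0.78  0.67  1.59  0.77  1.87 -0.95] F [ 1.2 -0.7 -1.1]
(-0.075, 0.164, 20) xyz [-0.021 -0.    -0.007] w [-0.002  0.002 -0.008]
(-0.085, 0.143, 20) xyz [-0.044  0.    -0.01 ] w [-0.002  0.002 -0.008]
[ 62.  60.  61.  62.  61.  62.  61.  62.  61.  60.  62.  62.  61.  63.
  73. 100. 132. 133. 132. 134. 133. 133. 131. 133.]
```

The force shows it has landed and is carried (wrist Fz -1.1 N). Lowering slowly, drawing the tip out with the lip.

>>> carry_out --targets '[{"x":-0.002,"y":0,"z":-0.001,"wx":0,"wy":0,"wz":0,"jaw":1},{"x":-0.004,"y":0,"z":-0.002,"wx":0,"wy":0,"wz":0,"jaw":1},{"x":-0.006,"y":0,"z":-0.003,"wx":0,"wy":0,"wz":0,"jaw":1},{"x":-0.008,"y":0,"z":-0.004,"wx":0,"wy":0,"wz":0,"jaw":1},{"x":-0.01,"y":0,"z":-0.005,"wx":0,"wy":0,"wz":0,"jaw":1},{"x":-0.012,"y":0,"z":-0.006,"wx":0,"wy":0,"wz":0,"jaw":1},{"x":-0.014,"y":0,"z":-0.007,"wx":0,"wy":0,"wz":0,"jaw":1},{"x":-0.016,"y":0,"z":-0.008,"wx":0,"wy":0,"wz":0,"jaw":1}]'

```text
time_s: 10.8
ee_pos: [0.5301, -0.074, 0.1687]
tcp_rot: [0.581, 0.578, 0.403, -0.407]
wrist_force: [0.4, -0.1, -1.4]
grip_width: 0.006
grip_force: 0.2
```

Run:
```python
from h import *
show((-.084,.1605,20),(-.093,.144,20),(-.1,.127,20))
```

```text
t 10.8 tcp [ 0.5301 -0.074   0.1687] q [ 0.581  0.578  0.403 -0.407] j [-0.79  0.7   1.58  0.76  1.87 -0.97] F [ 0.4 -0.1 -1.4]
(-0.084, 0.1605, 20) xyz [-0.011 -0.    -0.007] w [-0.002  0.002 -0.008]
(-0.093, 0.144, 20) xyz [-0.03   0.    -0.009] w [-0.002  0.002 -0.008]
(-0.1, 0.127, 20) xyz [-0.048  0.    -0.01 ] w [-0.002  0.002 -0.008]
```

>>> carry_out --targets '[{"x":-0.002,"y":0,"z":-0.001,"wx":0,"wy":0,"wz":0,"jaw":1},{"x":-0.004,"y":0,"z":-0.002,"wx":0,"wy":0,"wz":0,"jaw":1},{"x":-0.006,"y":0,"z":-0.003,"wx":0,"wy":0,"wz":0,"jaw":1},{"x":-0.008,"y":0,"z":-0.004,"wx":0,"wy":0,"wz":0,"jaw":1},{"x":-0.01,"y":0,"z":-0.005,"wx":0,"wy":0,"wz":0,"jaw":1},{"x":-0.012,"y":0,"z":-0.006,"wx":0,"wy":0,"wz":0,"jaw":1},{"x":-0.014,"y":0,"z":-0.007,"wx":0,"wy":0,"wz":0,"jaw":1},{"x":-0.016,"y":0,"z":-0.008,"wx":0,"wy":0,"wz":0,"jaw":1}]'

```text
time_s: 11.47
ee_pos: [0.53, -0.087, 0.1565]
tcp_rot: [0.581, 0.578, 0.403, -0.407]
wrist_force: [-0.8, -0.2, -1.2]
grip_width: 0.006
grip_force: 0.3
```

>>> carry_out --targets '[{"x":-0.002,"y":0,"z":0,"wx":0,"wy":0,"wz":0,"jaw":1},{"x":-0.004,"y":0,"z":-0.001,"wx":0,"wy":0,"wz":0,"jaw":1},{"x":-0.006,"y":0,"z":-0.001,"wx":0,"wy":0,"wz":0,"jaw":1},{"x":-0.008,"y":0,"z":-0.001,"wx":0,"wy":0,"wz":0,"jaw":1},{"x":-0.01,"y":0,"z":-0.002,"wx":0,"wy":0,"wz":0,"jaw":1},{"x":-0.012,"y":0,"z":-0.002,"wx":0,"wy":0,"wz":0,"jaw":1},{"x":-0.014,"y":0,"z":-0.002,"wx":0,"wy":0,"wz":0,"jaw":1},{"x":-0.016,"y":0,"z":-0.003,"wx":0,"wy":0,"wz":0,"jaw":1}]'

```text
time_s: 12.13
ee_pos: [0.5299, -0.0951, 0.1425]
tcp_rot: [0.581, 0.578, 0.403, -0.407]
wrist_force: [0.2, -0.6, 0.0]
grip_width: 0.001
grip_force: 0.3
```

Run:
```python
from h import *
show((-.1,.127,20),(-.103,.118,20),(-.107,.1,20),(-.109,.09,20))
```

```text
t 12.13 tcp [ 0.5299 -0.0951  0.1425] q [ 0.581  0.578  0.403 -0.407] j [-0.81  0.74  1.56  0.73  1.86 -1.  ] F [ 0.2 -0.6  0. ]
(-0.1, 0.127, 20) xyz [-0.016  0.     0.001] w [-0.002  0.002 -0.008]
(-0.103, 0.118, 20) xyz [-0.026  0.     0.001] w [-0.002  0.002 -0.008]
(-0.107, 0.1, 20) xyz [-0.044  0.001  0.003] w [-0.002  0.002 -0.008]
(-0.109, 0.09, 20) xyz [-0.054  0.001  0.005] w [-0.002  0.002 -0.008]
```

>>> carry_out --targets '[{"x":-0.002,"y":0,"z":0,"wx":0,"wy":0,"wz":0,"jaw":1},{"x":-0.004,"y":0,"z":0,"wx":0,"wy":0,"wz":0,"jaw":1},{"x":-0.006,"y":0,"z":0,"wx":0,"wy":0,"wz":0,"jaw":1},{"x":-0.008,"y":0,"z":0,"wx":0,"wy":0,"wz":0,"jaw":1},{"x":-0.01,"y":0,"z":0,"wx":0,"wy":0,"wz":0,"jaw":1},{"x":-0.012,"y":0,"z":0,"wx":0,"wy":0,"wz":0,"jaw":1},{"x":-0.014,"y":0,"z":0,"wx":0,"wy":0,"wz":0,"jaw":1},{"x":-0.016,"y":0,"z":0,"wx":0,"wy":0,"wz":0,"jaw":1}]'

```text
time_s: 12.8
ee_pos: [0.5298, -0.1006, 0.1275]
tcp_rot: [0.581, 0.578, 0.403, -0.407]
wrist_force: [0.9, 0.5, -1.0]
grip_width: 0.003
grip_force: 0.3
```

Run:
```python
from h import *
show((-.103,.118,20),(-.106,.108,20),(-.109,.09,20))
from station import grab_frame; import cv2
f=grab_frame('top'); b=f['color']; r=b[290,430:500].mean(1); c=430+int(np.argmax(r>95)); print(c)
for th in(.15,.2,.25,.3,.35): print(th,onz(f,(c,290),.08+.205*np.sin(th))[1].round(4),round(.079-.205*np.cos(th),4))
```

```text
t 12.8 tcp [ 0.5298 -0.1006  0.1275] q [ 0.581  0.578  0.403 -0.407] j [-0.82  0.76  1.55  0.73  1.85 -1.02] F [ 0.9  0.5 -1. ]
(-0.103, 0.118, 20) xyz [-0.01   0.     0.001] w [-0.002  0.002 -0.008]
(-0.106, 0.108, 20) xyz [-0.02   0.     0.002] w [-0.002  0.002 -0.008]
(-0.109, 0.09, 20) xyz [-0.038  0.     0.005] w [-0.002  0.002 -0.008]
463
0.15 -0.1271 -0.1237
0.2 -0.1243 -0.1219
0.25 -0.1215 -0.1196
0.3 -0.1187 -0.1168
0.35 -0.116 -0.1136
```

>>> carry_out --targets '[{"x":-0.002,"y":0,"z":0,"wx":0,"wy":0,"wz":0,"jaw":1},{"x":-0.004,"y":0,"z":0,"wx":0,"wy":0,"wz":0,"jaw":1},{"x":-0.006,"y":0,"z":0,"wx":0,"wy":0,"wz":0,"jaw":1},{"x":-0.008,"y":0,"z":0,"wx":0,"wy":0,"wz":0,"jaw":1},{"x":-0.01,"y":0,"z":0,"wx":0,"wy":0,"wz":0,"jaw":1},{"x":-0.012,"y":0,"z":0,"wx":0,"wy":0,"wz":0,"jaw":1},{"x":-0.014,"y":0,"z":0,"wx":0,"wy":0,"wz":0,"jaw":1},{"x":-0.016,"y":0,"z":0,"wx":0,"wy":0,"wz":0,"jaw":1}]'

```text
time_s: 13.52
ee_pos: [0.5296, -0.1062, 0.1124]
tcp_rot: [0.581, 0.578, 0.403, -0.407]
wrist_force: [0.3, 0.0, -1.3]
grip_width: 0.003
grip_force: 0.3
```

>>> carry_out --targets '[{"x":-0.0015,"y":0,"z":0,"wx":0,"wy":0,"wz":0,"jaw":1},{"x":-0.003,"y":0,"z":0,"wx":0,"wy":0,"wz":0,"jaw":1},{"x":-0.0045,"y":0,"z":0,"wx":0,"wy":0,"wz":0,"jaw":1},{"x":-0.006,"y":0,"z":0,"wx":0,"wy":0,"wz":0,"jaw":1},{"x":-0.0075,"y":0,"z":0,"wx":0,"wy":0,"wz":0,"jaw":1},{"x":-0.009,"y":0,"z":0.001,"wx":0,"wy":0,"wz":0,"jaw":1},{"x":-0.0105,"y":0,"z":0.001,"wx":0,"wy":0,"wz":0,"jaw":1},{"x":-0.012,"y":0,"z":0.001,"wx":0,"wy":0,"wz":0,"jaw":1}]'

```text
time_s: 14.18
ee_pos: [0.5296, -0.1093, 0.1009]
tcp_rot: [0.581, 0.578, 0.403, -0.407]
wrist_force: [-0.1, 1.1, 0.4]
grip_width: 0.004
grip_force: 0.3
```

Run:
```python
from h import *
show((-.111,.09,20),(-.111,.08,20),(-.111,.07,20),(-.111,.06,20))
```

```text
t 14.18 tcp [ 0.5296 -0.1093  0.1009] q [ 0.581  0.578  0.403 -0.407] j [-0.83  0.8   1.55  0.71  1.82 -1.05] F [-0.1  1.1  0.4]
(-0.111, 0.09, 20) xyz [-0.011  0.001  0.002] w [-0.002  0.002 -0.008]
(-0.111, 0.08, 20) xyz [-0.02   0.001  0.006] w [-0.002  0.002 -0.008]
(-0.111, 0.07, 20) xyz [-0.03   0.001  0.009] w [-0.002  0.002 -0.008]
(-0.111, 0.06, 20) xyz [-0.039  0.001  0.012] w [-0.002  0.002 -0.008]
```

>>> carry_out --targets '[{"x":-0.0014,"y":0,"z":0,"wx":0,"wy":0,"wz":0,"jaw":1},{"x":-0.0028,"y":0,"z":0,"wx":0,"wy":0,"wz":0,"jaw":1},{"x":-0.0042,"y":0,"z":0.001,"wx":0,"wy":0,"wz":0,"jaw":1},{"x":-0.0056,"y":0,"z":0.001,"wx":0,"wy":0,"wz":0,"jaw":1},{"x":-0.007,"y":0,"z":0.001,"wx":0,"wy":0,"wz":0,"jaw":1},{"x":-0.0084,"y":0,"z":0.002,"wx":0,"wy":0,"wz":0,"jaw":1},{"x":-0.0098,"y":0,"z":0.002,"wx":0,"wy":0,"wz":0,"jaw":1},{"x":-0.011,"y":0,"z":0.002,"wx":0,"wy":0,"wz":0,"jaw":1}]'

```text
time_s: 14.85
ee_pos: [0.5294, -0.1111, 0.0899]
tcp_rot: [0.581, 0.578, 0.403, -0.407]
wrist_force: [-0.2, 0.7, -1.0]
grip_width: 0.006
grip_force: 0.3
```

>>> carry_out --targets '[{"x":-0.0012,"y":0,"z":0,"wx":0,"wy":0,"wz":0,"jaw":1},{"x":-0.0024,"y":0,"z":0.001,"wx":0,"wy":0,"wz":0,"jaw":1},{"x":-0.0036,"y":0,"z":0.001,"wx":0,"wy":0,"wz":0,"jaw":1},{"x":-0.0048,"y":0,"z":0.002,"wx":0,"wy":0,"wz":0,"jaw":1},{"x":-0.006,"y":0,"z":0.002,"wx":0,"wy":0,"wz":0,"jaw":1},{"x":-0.0072,"y":0,"z":0.002,"wx":0,"wy":0,"wz":0,"jaw":1},{"x":-0.0084,"y":0,"z":0.003,"wx":0,"wy":0,"wz":0,"jaw":1},{"x":-0.0095,"y":0,"z":0.003,"wx":0,"wy":0,"wz":0,"jaw":1}]'

```text
time_s: 15.52
ee_pos: [0.5294, -0.1116, 0.0799]
tcp_rot: [0.581, 0.578, 0.403, -0.407]
wrist_force: [0.3, -0.2, -1.1]
grip_width: 0.004
grip_force: 0.3
```

>>> carry_out --targets '[{"x":-0.0012,"y":0,"z":0,"wx":0,"wy":0,"wz":0,"jaw":1},{"x":-0.0024,"y":0,"z":0.001,"wx":0,"wy":0,"wz":0,"jaw":1},{"x":-0.0036,"y":0,"z":0.001,"wx":0,"wy":0,"wz":0,"jaw":1},{"x":-0.0048,"y":0,"z":0.002,"wx":0,"wy":0,"wz":0,"jaw":1},{"x":-0.006,"y":0,"z":0.002,"wx":0,"wy":0,"wz":0,"jaw":1},{"x":-0.0072,"y":0,"z":0.002,"wx":0,"wy":0,"wz":0,"jaw":1},{"x":-0.0084,"y":0,"z":0.003,"wx":0,"wy":0,"wz":0,"jaw":1},{"x":-0.0095,"y":0,"z":0.003,"wx":0,"wy":0,"wz":0,"jaw":1}]'

```text
time_s: 16.18
ee_pos: [0.5293, -0.112, 0.0699]
tcp_rot: [0.581, 0.578, 0.403, -0.407]
wrist_force: [-0.0, 0.8, -0.5]
grip_width: 0.004
grip_force: 0.3
```

Run:
```python
from h import *
show((-.111,.07,20),(-.111,.055,20),(-.111,.045,20),(-.2,.045,20))
```

```text
t 16.18 tcp [ 0.5293 -0.112   0.0699] q [ 0.581  0.578  0.403 -0.407] j [-0.83  0.84  1.56  0.7   1.79 -1.08] F [-0.   0.8 -0.5]
(-0.111, 0.07, 20) xyz [0.    0.001 0.001] w [-0.002  0.002 -0.008]
(-0.111, 0.055, 20) xyz [-0.014  0.001  0.006] w [-0.002  0.002 -0.008]
(-0.111, 0.045, 20) xyz [-0.023  0.001  0.01 ] w [-0.002  0.002 -0.008]
(-0.2, 0.045, 20) xyz [-0.054  0.001 -0.074] w [-0.002  0.002 -0.008]
```

Down another 15 mm, then straight back away.

>>> carry_out --targets '[{"x":-0.0012,"y":0,"z":0,"wx":0,"wy":0,"wz":0,"jaw":1},{"x":-0.0024,"y":0,"z":0.001,"wx":0,"wy":0,"wz":0,"jaw":1},{"x":-0.0036,"y":0,"z":0.001,"wx":0,"wy":0,"wz":0,"jaw":1},{"x":-0.0048,"y":0,"z":0.002,"wx":0,"wy":0,"wz":0,"jaw":1},{"x":-0.006,"y":0,"z":0.002,"wx":0,"wy":0,"wz":0,"jaw":1},{"x":-0.0075,"y":0,"z":0.002,"wx":0,"wy":0,"wz":0,"jaw":1},{"x":-0.0095,"y":0,"z":0.003,"wx":0,"wy":0,"wz":0,"jaw":1},{"x":-0.0115,"y":0,"z":0.003,"wx":0,"wy":0,"wz":0,"jaw":1}]'

```text
time_s: 16.85
ee_pos: [0.5291, -0.1131, 0.0583]
tcp_rot: [0.581, 0.578, 0.403, -0.407]
wrist_force: [0.6, 0.3, 0.2]
grip_width: 0.003
grip_force: 0.0
```

>>> carry_out --targets '[{"x":-0.002,"y":0,"z":0,"wx":0,"wy":0,"wz":0,"jaw":1},{"x":-0.005,"y":0,"z":0.001,"wx":0,"wy":0,"wz":0,"jaw":1},{"x":-0.008,"y":0,"z":0.002,"wx":0,"wy":0,"wz":0,"jaw":1},{"x":-0.012,"y":0,"z":-0.01,"wx":0,"wy":0,"wz":0,"jaw":1},{"x":-0.018,"y":0,"z":-0.03,"wx":0,"wy":0,"wz":0,"jaw":1},{"x":-0.026,"y":0,"z":-0.055,"wx":0,"wy":0,"wz":0,"jaw":1},{"x":-0.034,"y":0,"z":-0.08,"wx":0,"wy":0,"wz":0,"jaw":1},{"x":-0.034,"y":0,"z":-0.09,"wx":0,"wy":0,"wz":0,"jaw":1}]'

```text
time_s: 17.52
ee_pos: [0.5293, -0.2133, 0.0563]
tcp_rot: [0.582, 0.578, 0.403, -0.406]
wrist_force: [-0.6, 0.0, -0.2]
grip_width: 0.005
grip_force: 0.0
```

Run:
```python
from h import *
show()
from station import grab_frame; import cv2
a=grab_frame('scene')['color'];b=grab_frame('top')['color']
cv2.imwrite('pics/z.png',cv2.resize(cv2.hconcat([a,b]),(800,300)))
```

```text
t 17.52 tcp [ 0.5293 -0.2133  0.0563] q [ 0.582  0.578  0.403 -0.406] j [-0.92  0.93  1.36  0.65  1.91 -1.06] F [-0.6  0.  -0.2]
```

View pics/z.png

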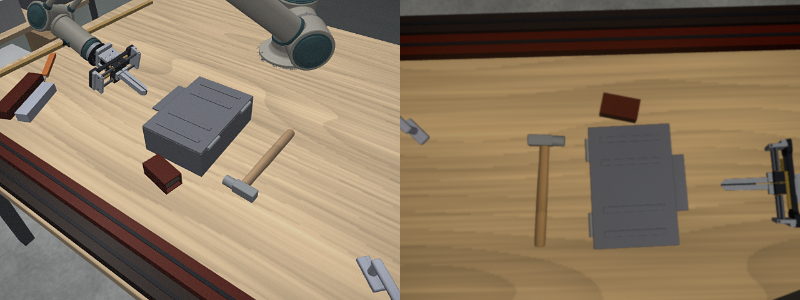

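The picture shows the lid flat and shut (lip at (683,182), right half), the gripper clear at (722,184), and the hammer and offcut in place.

```bash
python3 -c "
from station import *; print(finish_job())"
```

```text
the job is handed in; nothing more can be done
None
```

The job is handed in: the lid was tipped, fell freely, was caught on the fingers at about 0.65 rad and lowered shut without a bang. The last picture shows it closed, the gripper clear and the hammer and offcut in place; the keep is hidden under the lid, and no verdict was returned.

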